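Push the bun pan home and switch its warmer on

ROBOT

A 7-joint arm with a two-finger parallel gripper is mounted at the origin on the work surface. World frame = base frame: x ahead of the robot, y to its left, z up, the work surface at z = 0. Lengths are in mm, angles in rad, forces in N, time in s.
With the tool pointing down it reaches from about 350 to 900 mm from the base axis. Payload 19.9 kg.
Tool frame: the origin (TCP) lies between the finger pads; the fingertips stand 11 mm ahead of it and the grasp point (between the pads) lies 8 mm behind it; z points along the fingers, y is the line along which they close (so a half turn about z gives the same grasp; the last joint's range is limited). The gripper opens to 85 mm and grips with 20 to 120 N. Pads are 22 mm wide; open, the fingers measure 114 mm over their backs; the gripper's body (76 mm by 85 mm) begins 54 mm behind the grasp point. The pads swing forward as they close: fully open they stand 13 mm farther back than shut.
Start: joints at [1.063, 0.417, -0.01, 1.614, 0.005, 1.111, -0.053], TCP at [280.704, -558.397, 242.26] pointing down, gripper open.
Joint ranges: [-2.81, 2.81], [-0.39, 2.02], [-1.27, 1.25], [0.06, 2.57], [-1.19, 4.33], [0.19, 2], [-2.82, 2.82]. Speed limits (rad/s): [1.89, 1.89, 2.39, 2.39, 3.01, 3.01, 3.01].

INTERFACE

Orientations are given as a unit quaternion [w, x, y, z].
In Python, from cell import telemetry, cams, ticket gives the robot as it stands.
- The arm moves only by the tool move_arm, never from a script. Its argument "steps" is a list of rows, each an object with "hand": the closure, from 0 (fully open) to 1 (shut); "offset": the shift along the tool's x, y, z in cm, a list of three; "angular": the turn, a rotation vector about the tool's x, y, z in degrees, a list of three. A call has 1 to 12 rows; each row is the pose to reach, as a shift and turn from the pose commanded when the call began, along the tool's axes at that moment; what a row does not reach only later rows make up. A row lasts 1/10 s, in which the tool goes at most 50 mm and 8.59 degrees, less where a joint would pass 70% of its speed; a pose out of reach is approached as far as the arm can. A call with a gripper value outside its range is refused whole. The fingers move at their own pace and stop on an object; the grip force is fixed at half the most. Time passes only in rows, so rows that repeat a pose let the fingers close. It gives the time, the measured TCP pose, the force, the opening and the grip force at its end, in the units of the state.
- telemetry.state(): the state, without advancing time (a new reading comes with each control period).
- cams.snapshot(name): name is "scene" or "top" or "wrist"; returns a dict with "image" (400x640x3 uint8, blue, green, red), "K" (3x3 intrinsics, pixels), "eye" and "orientation" of the camera in the world. Camera axes: x right, y up, looking along -z (the intrinsics and any distortion apply to the point x, -y, -z); pixel columns grow to the right and rows downward; lengths in mm; the calibration is good to about 2 mm. A picture is of the moment at which its call begins. There is no depth.
- ticket.finish_job(): hands the job in; it is judged then, once.
The state is a dict: "time_s": time; "q": joint angles; "qvel": joint speeds; "joint_efforts": joint torques, N m; "eef_pos": TCP position; "eef_rot": TCP orientation; "contact_force": force on the tool from outside, world axes, zero at the start; "moment": the same for the moment, N m; "grip_width": finger opening in mm; "grasp_force": force on a finger pad.
Only numpy, scipy, OpenCV 4.12 (cv2) and the standard library are available. Lean on these libraries where they do the work, as an engineer would, in place of code of your own. Each camera call takes 0.05 s, during which the arm holds its last target. There are 200 camera calls.

TASK

Push the pan of buns straight back along the warmer it stands on until it is fully home against the back stop, and then flip the lever on that same warmer over to the back, past its centre, so that it snaps into the on position. Only push with the fingertips: do not pick up or tip the pan, and leave the other warmer's lever and the other things on the bench as they are.

Things in the scene. Friction and masses are not known exactly. Their poses are not given: they have to be found in the camera images.
- loaded_warmer: The warmer that carries the pan of buns, either the left or the right of two identical ones: a fixed low steel plate 300 mm long (x) and 190 mm wide (y). Origin on the bench under the plate's centre; +x runs to the back, away from the robot, +y to its left, z up. Plate top at z = 45 mm, from x = -150 to +150 mm. Side rails 13 mm above it, inner faces at y = +-91 mm, guide the pan.
- spare_warmer: The other warmer, identical, with the same axes; no pan of buns on it, only a plastic tub and a pastry cutter. Leave it as it is.
- pan_mid (a point): Centre of the pan, 12.5 mm above its underside; axes as the warmer's. It stands 30 to 75 mm short of the back stop at the start; fully home this point is at x = +20 mm in the warmer's frame (the stop's inner face is at x = +140 mm, its top 15 mm above the plate).
- pan: The pan of buns: a loose aluminium baking pan 240 mm long (x), 165 mm wide (y), rim 25 mm high, 0.5 to 0.9 kg with its six buns, which are part of it and reach 40 mm above its underside. Origin under its centre. It slides on the plate between the rails (about 9 mm free on each side) when pushed with 2 to 5 N
- pan_front (a point): Middle of the top edge of the pan's near (front, -x) rim, 25 mm above the pan's underside, 120 mm before its centre. The place to push.
- loaded_lever (a joint): The toggle lever of the warmer with the pan, rad: 0 = off, leaning 0.5 rad towards the robot (the warmer's -x); 1.0 = on, leaning 0.5 rad to the back (+x); upright at 0.5. An over-centre spring drives it away from upright to whichever end is nearer, and holds it there; it takes about 3 N at the ball to start it (more lower down), and less nearer the centre.
- loaded_lever_tip (a point): Centre of the black ball (20 mm across) at the end of that lever, which moves with it; 60 mm from the pivot, on a steel rod 10 mm thick.
- loaded_lever_pivot (a point): Pivot of that lever, fixed: in the warmer's frame at x = -90, y = +122, z = 56 mm, on a grey switch box (110 mm long in x, 46 mm wide, top at z = 55 mm, centred under the pivot) on the warmer's left side. The lever turns about the warmer's y axis
- spare_lever (a joint): The same lever on the other warmer: 0 = off, 1.0 = on. Off at the start and to be left off.
- tub_in (a point): Bystander: inner floor of a white plastic tub (84 mm across, 75 mm high) standing on the other warmer's back half.
- spray_mid (a point): Bystander: white spray bottle, 72 mm across, 208 mm high, at the left of the bench; the point is 80 mm above its foot.
- shaker: Bystander: aluminium flour shaker, 54 mm across, 85 mm high, before and between the two warmers; origin at its foot.
- brush_grip (a point): Bystander: pastry brush lying on the bench to the robot's front right; the point is on its handle.
- cutter: Bystander: round steel pastry cutter, 70 mm across, 40 mm high, standing on the other warmer's front half; origin at its foot.
- bowl: Bystander: steel bowl, 110 mm across, 50 mm high, at the near left; origin at its foot.
- scraper: Bystander: bench scraper lying at the right, 150 mm long, 20 mm high; origin under its blade.

How it is judged:
By the outcome, as a careful person would: the job done as asked, in the order asked, and still so for the second after the job is handed in, with the robot touching nothing.
It also fails if it takes over 43 s, if anything falls off the work surface, if the arm or the gripper's body presses on something with over 40 N, if the wrist force passes 120 N, or if a joint passes its speed limit or range.

## Working session

There is one attempt and no reset: what is moved stays moved. The work goes in short steps, Python scripts to look and compute and a tool call to move; the robot and the scene stay as the last step left them, time stands still between calls to the robot, and variables do not carry over. Pictures are saved under pics/ and viewed, at most 10 in all, crops included, and the job is handed in when it is done.

Besides the shell and the picture viewer there is one more tool, called as a command line: name --argument value ..., lists and objects as JSON in quotes. move_arm: Moves the arm, as the interface text tells. Its arguments: {"type":"object","properties":{"steps":{"type":"array","items":{"type":"object","properties":{"hand":{"type":"number"},"offset":{"type":"array","items":{"type":"number"}},"angular":{"type":"array","items":{"type":"number"}}}}}},"required":["steps"]}

```bash
mkdir -p pics; cat > h.py <<'E'
import numpy as np,cv2,json
from scipy.spatial.transform import Rotation as R
from cell import telemetry,cams,ticket
def snap(n,f):
    s=cams.snapshot(n); cv2.imwrite('pics/'+f+'.png',s['image'])
    d={k:np.array(s[k]).tolist() for k in s if k!='image'}
    json.dump(d,open('pics/'+f+'.json','w')); return s,d
def rot(q): return R.from_quat(np.roll(q,-1))
def pix(f,u,v,z):
    d=json.load(open('pics/'+f+'.json'));K=np.array(d['K'])
    r=np.linalg.inv(K)@[u,v,1]; r=rot(d['orientation']).apply([r[0],-r[1],-r[2]]); e=np.array(d['eye'])
    return e+r*(z-e[2])/r[2]
def proj(f,p):
    d=json.load(open('pics/'+f+'.json'));K=np.array(d['K'])
    c=rot(d['orientation']).inv().apply(np.array(p)-d['eye']); c=K@[c[0],-c[1],-c[2]]; return c[:2]/c[2]
E
python3 - <<'E'
from h import *
for n in('top','scene'):
    s,d=snap(n,n+'1');print({k:d[k] for k in d})
print(telemetry.state())
E
```

```text
{'K': [[397.1669438711745, 0.0, 318.9615942910902], [0.0, 397.1669438711745, 197.3112098983816], [0.0, 0.0, 1.0]], 'eye': [453.78646764283684, -15.181022850196456, 1485.707332434375], 'orientation': [-0.7065602892585535, -0.022513649029353364, 0.022755492765009724, 0.7069284835110791]}
{'K': [[391.4639242506696, 0.0, 324.1696240636776], [0.0, 391.4639242506696, 201.72049329428103], [0.0, 0.0, 1.0]], 'eye': [1082.5314604471307, -806.3369821394076, 693.3531263409085], 'orientation': [0.8351637104796948, 0.4611803749699393, 0.13476311100937285, 0.2676810459323749]}
{'time_s': 0.1, 'q': array([ 1.06354701,  0.41794297, -0.010296  ,  1.61410917,  0.00468565,
        1.11067033, -0.05297649]), 'qvel': array([-9.72014444e-04, -1.49375284e-03,  8.37844238e-04, -2.16524401e-03,
       -6.80309286e-04, -5.52966506e-06, -9.08673597e-04]), 'joint_efforts': array([ 2.38499830e-03, -8.65810919e+01,  6.80370759e-01, -4.35633302e+01,
        1.92318053e-02,  5.01728588e-03, -1.92953621e-04]), 'eef_pos': array([ 280.54443839, -558.17083688,  241.70695256]), 'eef_rot': array([-5.28055451e-04,  9.73004708e-01,  2.30784601e-01, -1.64126320e-04]), 'contact_force': array([ 0.03998039,  0.60241533, -0.37490077]), 'moment': array([-0.04789652,  0.04268152, -0.05584612]), 'grasp_force': 0.0, 'grip_width': 85.29437962006895}
```

View pics/top1.png

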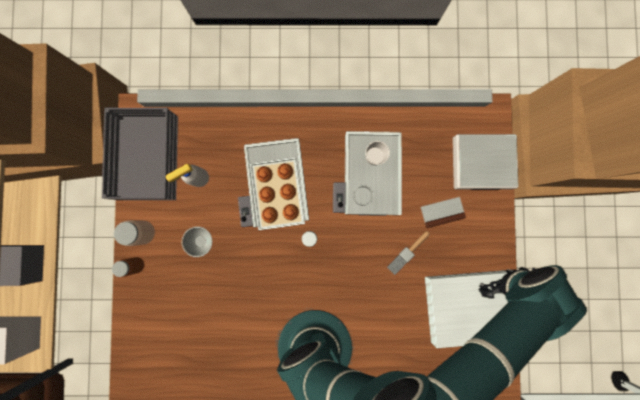

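View pics/scene1.png

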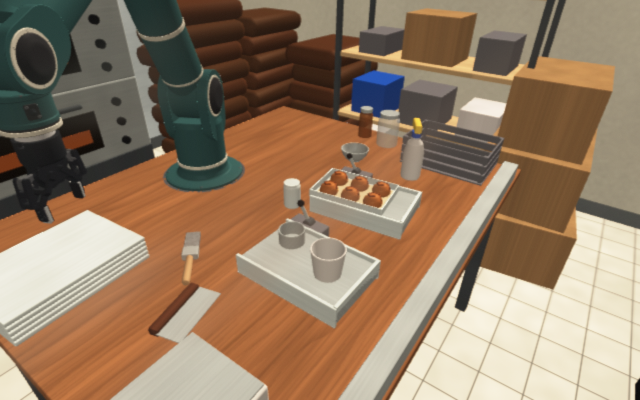

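The left warmer, at about (275,185) in the top view, carries the pan. The spare is at (373,173), the shaker at (309,239) and the loaded lever box at (245,210). I'll enlarge that area.

```bash
python3 - <<'E'
import cv2
i=cv2.imread('pics/top1.png')[130:250,225:335]
cv2.imwrite('pics/c1.png',cv2.resize(i,None,fx=5,fy=5,interpolation=cv2.INTER_CUBIC))
E
```

```text
(no output)
```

View pics/c1.png

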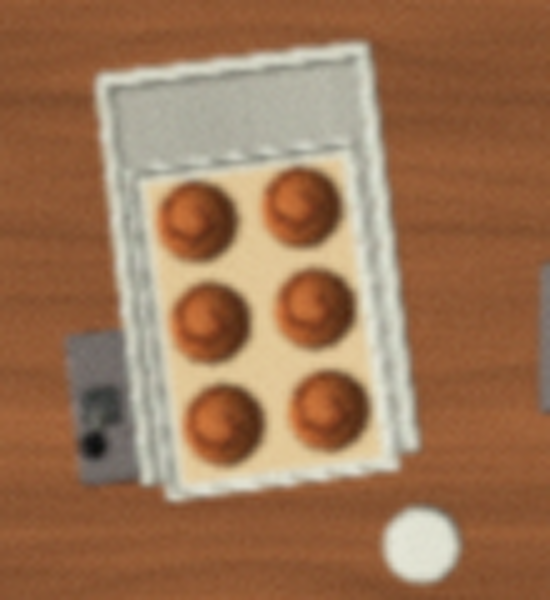

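The crop shows the back corners at (97,76) and (366,43), and the rail front ends at (148,485) and (417,448). The pan's front rim runs from (170,498) to (398,466). The ball is at (93,444) and the shaker top at (421,545).

```bash
python3 - <<'E'
from h import *
P=lambda u,v,z:pix('top1',(u+.5)/5-.5+225,(v+.5)/5-.5+130,z)
W=np.array([P(97,76,60),P(366,43,60),P(148,485,58),P(417,448,58)])[:,:2]
L=np.array([[150,95],[150,-95],[-150,95],[-150,-95]])
c=W.mean(0);H=(L.T@(W-c));a=np.arctan2(H[0,1]-H[1,0],H[0,0]+H[1,1])
M=np.array([[np.cos(a),-np.sin(a)],[np.sin(a),np.cos(a)]])
print('c',c,'yaw',a,np.degrees(a),'resid',W-c-L@M.T)
wf=lambda p:(M.T@(p[:2]-c)).round(1)
for n,p in dict(pl=P(170,498,70),pr=P(398,466,70),ball=P(93,444,108.7),shaker=P(421,545,85)).items(): print(n,p.round(1),wf(p))
for n,l in dict(piv=(-90,122),ball_off=(-90-28.8,122),front=(-150,0)).items(): print(n,c+M@l)
for z,l in ((108.7,(-118.8,122)),(70,(-150,0)),(60,(150,95)),(60,(150,-95))):
  print(proj('scene1',[*(c+M@l),z]))
t=rot(telemetry.state()['eef_rot']).as_matrix();print(t)
w=snap('wrist','w1')
E
```

```text
c [600.85660629 139.35085021] yaw 0.12968600014988457 7.430460470521347 resid [[-1.09097157  3.18407234]
 [-1.52988747 -3.50286697]
 [ 0.40222692  2.37559215]
 [ 2.21863212 -2.05679751]]
pl [431.1 198.9  70. ] [-160.6   81. ]
pr [453.7  36.9  70. ] [-159.1  -82.6]
ball [469.  246.7 108.7] [-116.8  123.5]
shaker [398.4  20.1  85. ] [-216.2  -92.1]
piv [495.83499691 248.68731057]
ball_off [467.27684347 244.96281433]
front [452.1162238  119.95243232]
[348.50500665 155.09171438]
[323.7206185 177.8996838]
[421.22202856 190.77953713]
[402.71712964 221.08946912]
[[ 8.93476882e-01  4.49108833e-01 -5.63125497e-04]
 [ 4.49109180e-01 -8.93476378e-01  9.51845226e-04]
 [-7.56572307e-05 -1.10335654e-03 -9.99999388e-01]]
```

```bash
cat >> h.py <<'E'
C=np.array([600.86,139.35]);A=0.1297
M=np.array([[np.cos(A),-np.sin(A)],[np.sin(A),np.cos(A)]])
def go(x,y,z):
    s=telemetry.state();Rt=rot(s['eef_rot'])
    p=np.array([*(C+M@[x,y]),z]); off=Rt.inv().apply(p-s['eef_pos'])/10
    G=R.from_matrix(np.array([[np.cos(A),np.sin(A),0],[np.sin(A),-np.cos(A),0],[0,0,-1]]))
    print('off cm',off.round(2),'ang',(Rt.inv()*G).as_rotvec(degrees=True).round(2))
def where():
    s=telemetry.state();print('t',s['time_s'],'wf',(M.T@(s['eef_pos'][:2]-C)).round(1),'z',s['eef_pos'][2].round(1),'F',s['contact_force'].round(1),'w',s['grip_width'])
E
python3 -c "
from h import *
go(-190,4,200)"
```

```text
off cm [ 42.14 -54.58   4.23] ang [-5.000e-02  1.000e-02  1.926e+01]
```

move_arm --steps '[{"hand": 0,"offset": [42.1,-54.6,4.2],"angular": [0,0,19.3]},{"hand": 0,"offset": [42.1,-54.6,4.2],"angular": [0,0,19.3]},{"hand": 0,"offset": [42.1,-54.6,4.2],"angular": [0,0,19.3]},{"hand": 0,"offset": [42.1,-54.6,4.2],"angular": [0,0,19.3]},{"hand": 0,"offset": [42.1,-54.6,4.2],"angular": [0,0,19.3]},{"hand": 0,"offset": [42.1,-54.6,4.2],"angular": [0,0,19.3]},{"hand": 0,"offset": [42.1,-54.6,4.2],"angular": [0,0,19.3]},{"hand": 0,"offset": [42.1,-54.6,4.2],"angular": [0,0,19.3]},{"hand": 0,"offset": [42.1,-54.6,4.2],"angular": [0,0,19.3]},{"hand": 0,"offset": [42.1,-54.6,4.2],"angular": [0,0,19.3]},{"hand": 0,"offset": [42.1,-54.6,4.2],"angular": [0,0,19.3]},{"hand": 0,"offset": [42.1,-54.6,4.2],"angular": [0,0,19.3]}]'

```text
time_s: 1.35
eef_pos: [394.3, 31.6, 205.9]
eef_rot: [0.0, 0.998, 0.064, 0.0]
contact_force: [1.9, 0.4, 0.8]
grip_width: 85.6
grasp_force: 0.0
```

```bash
python3 -c "
from h import *
where();go(-190,4,200)"
```

```text
t 1.35 wf [-218.8  -80.2] z 205.9 F [1.9 0.4 0.8] w 85.55924788445341
off cm [ 2.87 -8.42  0.59] ang [ 0.02 -0.03 -0.06]
```

move_arm --steps '[{"hand": 0,"offset": [2.9,-8.4,0.6],"angular": [0,0,0]},{"hand": 0,"offset": [2.9,-8.4,0.6],"angular": [0,0,0]},{"hand": 0,"offset": [2.9,-8.4,0.6],"angular": [0,0,0]},{"hand": 0,"offset": [2.9,-8.4,0.6],"angular": [0,0,0]},{"hand": 0,"offset": [2.9,-8.4,0.6],"angular": [0,0,0]}]'

```text
time_s: 1.85
eef_pos: [412.2, 115.7, 199.7]
eef_rot: [0.0, 0.998, 0.064, -0.0]
contact_force: [-0.2, -0.7, 0.3]
grip_width: 85.4
grasp_force: 0.0
```

```bash
python3 -c "
from h import *
snap('wrist','w2');where();go(-190,4,54)
for l in ((-160,82,70),(-160,-82,70),(-119,122,109),(-150,91,58),(-150,-91,58)): print(proj('w2',[*(C+M@l[:2]),l[2]]))"
```

```text
t 1.9 wf [-190.     0.8] z 199.8 F [ 0.  -0.2  0. ] w 85.21673939169435
off cm [ 1.000e-02 -3.300e-01  1.458e+01] ang [ 0.02  0.01 -0.14]
[229.23317682 162.62793837]
[407.18618841 162.26845949]
[154.81356301 117.37664662]
[222.54929438 150.0058016 ]
[413.85610616 149.62310624]
```

View pics/w2.png

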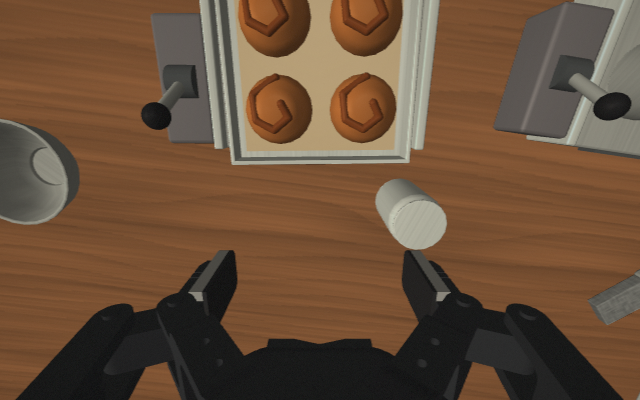

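The wrist view agrees with the estimate: ball at (156,116), pan front corners at (232,163) and (409,161), shaker top at (418,223). Next I'll half close the fingers and lower them behind the rim.

move_arm --steps '[{"hand": 0.4,"offset": [0.6,0.1,3],"angular": [0,0,-0.1]},{"hand": 0.4,"offset": [0.6,0.1,6],"angular": [0,0,-0.1]},{"hand": 0.4,"offset": [0.6,0.1,9],"angular": [0,0,-0.1]},{"hand": 0.4,"offset": [0.6,0.1,12],"angular": [0,0,-0.1]},{"hand": 0.4,"offset": [0.6,0.1,14.1],"angular": [0,0,-0.1]},{"hand": 0.4,"offset": [0.6,0.1,14.1],"angular": [0,0,-0.1]},{"hand": 0.4,"offset": [0.6,0.1,14.1],"angular": [0,0,-0.1]}]'

```text
time_s: 2.6
eef_pos: [418.6, 116.0, 59.4]
eef_rot: [0.0, 0.998, 0.065, -0.0]
contact_force: [-0.1, 0.4, 0.0]
grip_width: 51.0
grasp_force: 0.0
```

```bash
python3 -c "
from h import *
snap('wrist','w3');where();go(-111,0,58)"
```

```text
t 2.65 wf [-183.3    0.5] z 59.9 F [0.5 0.4 0.9] w 51.159299074722114
off cm [7.23 0.05 0.19] ang [ 0.01 -0.06  0.02]
```

View pics/w3.png

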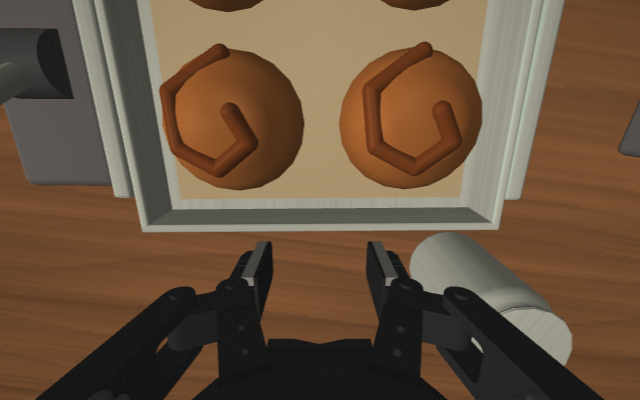

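The tips sit below the rim, just in front of it at (255,245) and (380,245). The shaker is clear. I'll push now.

move_arm --steps '[{"hand": 0.4,"offset": [0.8,0,0.1],"angular": [0,0,0]},{"hand": 0.4,"offset": [1.5,0,0.1],"angular": [0,0,0]},{"hand": 0.4,"offset": [2.1,0,0.1],"angular": [0,0,0]},{"hand": 0.4,"offset": [2.7,0,0.1],"angular": [0,0,0]},{"hand": 0.4,"offset": [3.3,0,0.1],"angular": [0,0,0]},{"hand": 0.4,"offset": [3.9,0,0.1],"angular": [0,0,0]},{"hand": 0.4,"offset": [4.5,0,0.1],"angular": [0,0,0]},{"hand": 0.4,"offset": [5.1,0,0.1],"angular": [0,0,0]},{"hand": 0.4,"offset": [5.6,0,0.1],"angular": [0,0,0]},{"hand": 0.4,"offset": [6.0,0,0.1],"angular": [0,0,0]},{"hand": 0.4,"offset": [6.4,0,0.1],"angular": [0,0,0]},{"hand": 0.4,"offset": [6.4,0,0.1],"angular": [0,0,0]}]'

```text
time_s: 3.85
eef_pos: [482.5, 124.8, 57.8]
eef_rot: [-0.0, 0.998, 0.065, 0.0]
contact_force: [-0.7, 0.4, 0.2]
grip_width: 51.2
grasp_force: 0.0
```

```bash
python3 -c "
from h import *
where()"
```

```text
t 3.85 wf [-119.3    0.9] z 57.8 F [-0.7  0.4  0.2] w 51.22429242416126
```

move_arm --steps '[{"hand": 0.4,"offset": [0.2,0,0],"angular": [0,0,0]},{"hand": 0.4,"offset": [0.4,0,0],"angular": [0,0,0]},{"hand": 0.4,"offset": [0.6,0,0],"angular": [0,0,0]},{"hand": 0.4,"offset": [0.6,0,0],"angular": [0,0,0]}]'

```text
time_s: 4.25
eef_pos: [488.1, 125.6, 57.8]
eef_rot: [-0.0, 0.998, 0.065, 0.0]
contact_force: [-0.3, -0.6, 0.3]
grip_width: 51.4
grasp_force: 0.0
```

```bash
python3 -c "
from h import *
snap('wrist','w4');snap('top','top2');where()
import cv2
a=cv2.imread('pics/w4.png');b=cv2.resize(cv2.imread('pics/top2.png')[130:250,225:335],None,fx=4,fy=4,interpolation=2)
c=np.zeros((600,800,3),np.uint8);a=cv2.resize(a,(360,225));c[:225,:360]=a;c[:480,360:800]=b;cv2.imwrite('pics/m4.png',c)"
```

```text
t 4.35 wf [-113.6    1. ] z 57.9 F [ 0.  -0.   0.9] w 51.1158103482859
```

View pics/m4.png

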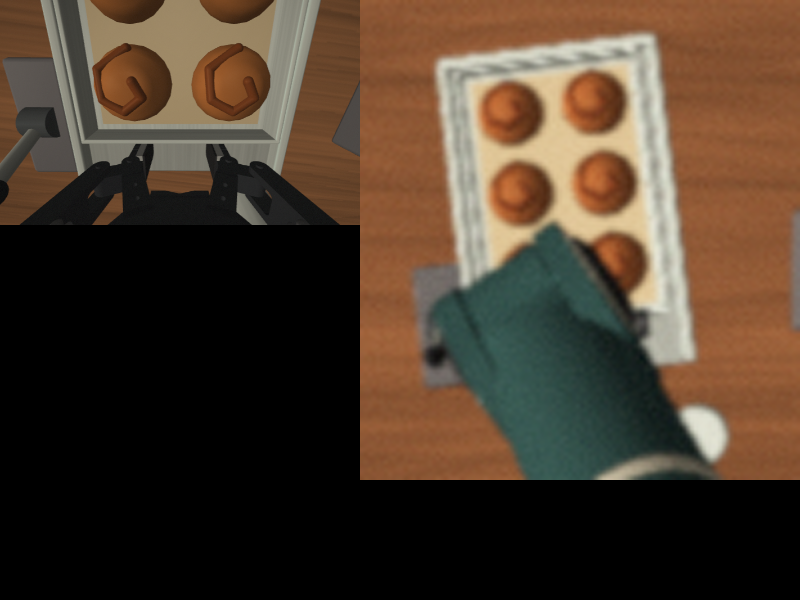

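The pan is nearly at the stop, but the force hasn't risen. I'll keep pressing slowly.

move_arm --steps '[{"hand": 0.4,"offset": [0.2,0,0],"angular": [0,0,0]},{"hand": 0.4,"offset": [0.4,0,0],"angular": [0,0,0]},{"hand": 0.4,"offset": [0.4,0,0],"angular": [0,0,0]}]'

```text
time_s: 4.65
eef_pos: [491.0, 126.0, 57.5]
eef_rot: [0.0, 0.998, 0.065, -0.001]
contact_force: [-6.3, -0.4, 4.3]
grip_width: 51.5
grasp_force: 3.6
```

move_arm --steps '[{"hand": 0.4,"offset": [0.2,0,0],"angular": [0,0,0]},{"hand": 0.4,"offset": [0.2,0,0],"angular": [0,0,0]}]'

```text
time_s: 4.85
eef_pos: [491.2, 126.1, 57.1]
eef_rot: [0.001, 0.998, 0.065, -0.003]
contact_force: [-18.4, -0.4, 9.5]
grip_width: 51.1
grasp_force: 9.3
```

move_arm --steps '[{"hand": 0.4,"offset": [0.2,0,0],"angular": [0,0,0]},{"hand": 0.4,"offset": [0.2,0,0],"angular": [0,0,0]}]'

```text
time_s: 5.05
eef_pos: [491.4, 126.1, 56.6]
eef_rot: [0.001, 0.998, 0.065, -0.005]
contact_force: [-31.0, -1.5, 14.0]
grip_width: 51.2
grasp_force: 14.9
```

The force rose to 31 N with almost no motion, so the pan is home. I'll back off, rise, and go to the front of the lever with the fingers shut.

move_arm --steps '[{"hand": 0.4,"offset": [-1.5,0,0],"angular": [0,0,0]},{"hand": 0.4,"offset": [-4,0,0],"angular": [0,0,0]},{"hand": 0.4,"offset": [-5.5,0,-4],"angular": [0,0,0]},{"hand": 0.4,"offset": [-6.5,0,-8],"angular": [0,0,0]},{"hand": 1,"offset": [-7,0,-12],"angular": [0,0,0]},{"hand": 1,"offset": [-7,0,-12],"angular": [0,0,0]},{"hand": 1,"offset": [-7,-4,-12],"angular": [0,0,0]},{"hand": 1,"offset": [-7,-8,-12],"angular": [0,0,0]},{"hand": 1,"offset": [-7,-12,-12],"angular": [0,0,0]},{"hand": 1,"offset": [-7,-12,-12],"angular": [0,0,0]},{"hand": 1,"offset": [-7,-12,-12],"angular": [0,0,0]}]'

```text
time_s: 6.15
eef_pos: [410.6, 237.1, 177.5]
eef_rot: [-0.0, 0.998, 0.066, -0.0]
contact_force: [0.6, -0.9, -0.7]
grip_width: -0.2
grasp_force: 0.0
```

```bash
python3 -c "
from h import *
snap('wrist','w5');snap('top','top3');where();go(-165,122,108)
print(proj('w5',[*(C+M@[-118.8,122]),108.7]),proj('w5',[*(C+M@[-100,-82]),70]),proj('w5',[*(C+M@[-100,82]),70]))"
```

```text
t 6.25 wf [-175.8  120.1] z 177.5 F [ 1.7  0.2 -0.3] w -0.09993496622752339
off cm [ 1.09 -0.19  6.95] ang [0.02 0.02 0.01]
[316.38153223 138.61698986] [571.87598083 110.84358445] [366.86004438 110.24791124]
```

View pics/w5.png

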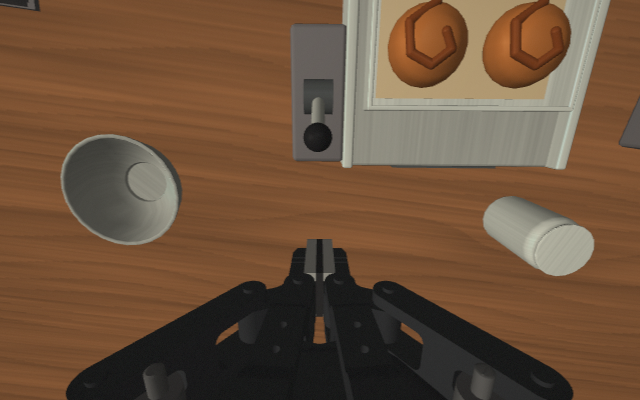

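The pan's front rim is at row 109 (110 predicted for home), and the ball is at (317,137), in line with the shut fingers at x≈319. I'll lower and push the lever.

move_arm --steps '[{"hand": 1,"offset": [0.9,-0.1,3.5],"angular": [0,0,0]},{"hand": 1,"offset": [0.9,-0.1,7],"angular": [0,0,0]},{"hand": 1,"offset": [0.9,-0.1,7],"angular": [0,0,0]},{"hand": 1,"offset": [2,-0.1,7],"angular": [0,0,0]},{"hand": 1,"offset": [3,-0.1,7],"angular": [0,0,0]},{"hand": 1,"offset": [4,-0.1,7],"angular": [0,0,0]},{"hand": 1,"offset": [5,-0.1,7],"angular": [0,0,0]},{"hand": 1,"offset": [6,-0.1,7],"angular": [0,0,0]},{"hand": 1,"offset": [7,-0.1,7],"angular": [0,0,0]},{"hand": 1,"offset": [8,-0.1,7],"angular": [0,0,0]},{"hand": 1,"offset": [8.4,-0.1,7],"angular": [0,0,0]},{"hand": 1,"offset": [8.4,-0.1,7],"angular": [0,0,0]}]'

```text
time_s: 7.45
eef_pos: [494.4, 248.4, 107.7]
eef_rot: [-0.0, 0.998, 0.065, 0.0]
contact_force: [-0.7, 1.2, 0.0]
grip_width: -0.1
grasp_force: 0.0
```

move_arm --steps '[{"hand": 1,"offset": [-2,0,0],"angular": [0,0,0]},{"hand": 1,"offset": [-5,0,0],"angular": [0,0,0]},{"hand": 1,"offset": [-8,0,0],"angular": [0,0,0]},{"hand": 1,"offset": [-9,0,-4],"angular": [0,0,0]},{"hand": 1,"offset": [-9,0,-8],"angular": [0,0,0]},{"hand": 1,"offset": [-9,0,-10],"angular": [0,0,0]},{"hand": 1,"offset": [-9,0,-10],"angular": [0,0,0]}]'

```text
time_s: 8.15
eef_pos: [405.4, 237.2, 210.4]
eef_rot: [-0.0, 0.998, 0.065, 0.002]
contact_force: [-0.8, -0.6, 0.7]
grip_width: 0.3
grasp_force: 0.0
```

```bash
python3 -c "
from h import *
snap('wrist','w6');where()
for x in(-118.8,-61.2):print(proj('w6',[*(C+M@[x,122]),108.7]))
print(proj('w6',[*(C+M@[-100,0]),70]))"
```

```text
t 8.2 wf [-181.7  121.9] z 208.8 F [ 0.1 -0.8 -0.2] w 0.17495963343398388
[317.61324415 128.86084217]
[317.57749845  48.38624731]
[452.40532171 105.27591932]
```

View pics/w6.png

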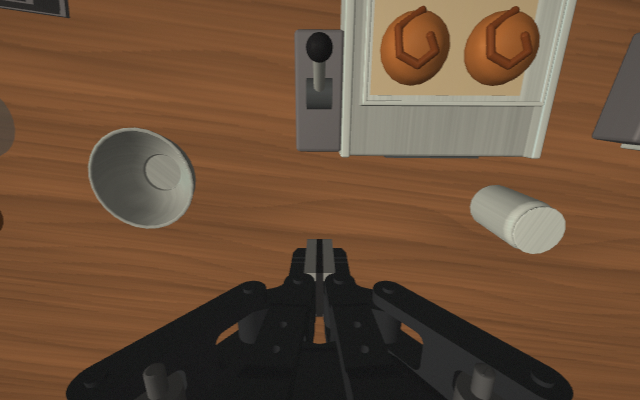

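The lever is on, with the ball at (319,47) against (318,48) predicted. The pan's front rim, at row 103, is still home and the arm is clear.

```bash
python3 -c "
from h import *
print(ticket.finish_job())"
```

```text
the job is handed in; nothing more can be done
None
```

The pan is pushed home against the back stop, the same warmer's lever is snapped to on, and the job is handed in at about 8 s; no verdict came back.

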